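Hold the mould frame's corner square

TASK

Pick up the aluminium setting square by its red handle, lay it flat on the white base board of the mould frame and press its heel fully into the corner, so that one leg lies flush on the dark fixed side and the other pushes the yellow spring-hinged side out to a right angle. Finish while still gripping the square and pressing it firmly against both sides: do not let go, because the yellow side springs back in. Leave the teapots and the other loose things on the bench where they are.

Things in the scene. Friction and masses are not known exactly. Their poses are not given: they have to be found in the camera images.
- square: Loose L-shaped aluminium square, 0.35 kg, starts flat on the bench. Origin: the heel (outer corner of the L) at the underside; legs along its +x and +y, each 120 long, 22 wide, 24 high; outer faces are its planes y = 0 and x = 0. A low brace (11 high) joins the legs; the red handle block stands on it (see square_handle).
- square_handle (a point): Top centre of the red handle block, at (46, 46, 88) in the square's axes. The block is 24 thick along the bisector of the legs, 56 long across it and upright from the brace. Gripped across the 24 with the fingertips about 45 above the square's underside, they stay clear above the frame's sides.
- frame: Mould frame, fixed to the bench: white base board 200 x 200, 12 thick, two low sides on it along two edges. Origin: centre of the underside, axes along the edges. The sides' inner faces meet at (-75, -75). With the square home, its heel is at the corner, its axes point the same way as the frame's and its x leg lies on the fixed side.
- corner (a point): Corner where the inner faces of the two sides meet, on the base board's top (12 above the bench); the axis of the hinge passes through it upright. Axes as the frame's.
- fixed_side: Dark wooden side, rigid: from the corner 165 along the frame's +x, 18 thick (outward, to -y), 30 high above the base board. Its inner face is the plane y = -75 of the frame. Origin at the corner.
- swing_side (a joint): Lean of the yellow side (165 long, 18 thick, 30 high above the base), hinged at the corner. 0 = square to the fixed side, along the frame's +y; positive = leaning in over the base (far end towards +x); range -0.12 to 0.2 rad. A light spring (0.11 to 0.15 N m, about 1.3 N at the end of the square's leg) always drives it in to 0.2, where it starts.
- yellow_end (a point): Top edge of the yellow side's inner face at its free end, 165 from the hinge axis, 30 above the base board. The inner face is flat and passes through the hinge axis.
- teapot_a: Bystander: red clay teapot with lid, 90 wide, 88 high, spout out to about 100 from the middle. Origin at the centre of the underside.
- teapot_b: Bystander: the same teapot without its lid, 60 high. Origin at the centre of the underside.
- pot_lid: Bystander: small clay lid with a knob, 60 across, 28 high. Origin at the centre of the underside.
- beaker: Bystander: blue ceramic cup, 68 across, 75 high. Origin at the centre of the underside.
- rib: Bystander: light wooden throwing rib, 90 x 50 x 12. Origin at the centre of the underside.
- brush: Bystander: brush lying on the bench, about 200 long. Origin near its middle.
Things that resemble listed ones, but are neither listed nor needed, are in the scene too. Leave any blue, green or purple look-alike of the square alone.

How it is judged:
On the way:
1. the square is gripped and lifted off the bench (height (world z) of square above 0.008 m and contact force between the fingers and square above 2 N), for 0.1 s.
At the end, for the whole second after the job is handed in: Square gripped, still, flat on the base (under 6 mm above it, tilt under 0.05 rad), heel within 4 mm of the corner, legs parallel to the frame within 0.025 rad, yellow side within 0.03 rad of a right angle, the square pressing on each side with over 1 N (horizontal distance between square and corner below 0.004 m and angle between the x axis of square and the x axis of frame, either way round below 0.025 rad and z of square in the frame of frame below 0.018 m and angle between square's own z axis and vertical below 0.05 rad and x of square_handle in the frame of frame above -0.06 m and value of joint swing_side between -0.03 and 0.03 rad and contact force between square and fixed_side above 1 N and contact force between square and swing_side above 1 N and contact force between the fingers and square above 2 N and linear speed of square below 0.01 m/s); the arm keeps its last pose, push and grip.
It fails at once if a bystander is knocked or pushed more than 20 mm (distance of any of teapot_a, teapot_b, pot_lid, beaker, rib, brush from where it was at the start of the episode above 0.02 m).
It also fails if it takes over 48 s, if anything falls off the work surface, if the arm or the gripper's body presses on something with over 40 N, if the wrist force passes 120 N, or if a joint passes its speed limit or range.

ROBOT

A 7-joint arm with a two-finger parallel gripper is mounted at the origin on the work surface. World frame = base frame: x ahead of the robot, y to its left, z up, the work surface at z = 0. Lengths are in m, angles in rad, forces in N, time in s.
With the tool pointing down it reaches from about 0.425 to 1.025 m from the base axis. Payload 9.4 kg.
Tool frame: the origin (TCP) lies on the centre line of the jaws, within the pads' length; the fingertips stand 8 mm ahead of it and the grasp point (between the pads) lies 11 mm behind it (bot.finger_overhang is the distance from the TCP to the fingertips, in m); z points along the fingers, x is the direction in which the jaws open and shut, and the axes are right-handed (so a half turn about z gives the same grasp; the last joint's range is limited). The gripper opens to 85 mm and grips with 20 to 120 N. Pads are 22 mm wide; open, the fingers measure 114 mm over their backs; the gripper's body (76 mm by 85 mm) begins 54 mm behind the grasp point. The pads swing forward as they close: fully open they stand 13 mm farther back than shut.
Start: joints at [-1.396, 0.599, -0.003, 1.599, 0.002, 0.943, -0.08], TCP at [0.181, 0.702, 0.239] pointing down, gripper open.
Joint ranges: [-2.57, 2.57], [-0.35, 1.97], [-1.29, 1.29], [0.11, 2.56], [-1.05, 4.19], [0.11, 1.86], [-2.63, 2.63]. Speed limits (rad/s): [2.22, 2.22, 3.01, 3.01, 3.14, 3.14, 3.14].

INTERFACE

Orientations are given as a unit quaternion [w, x, y, z].
In Python, from workcell import sensors, vision, workorder, nets, bot gives the robot as it stands.
- The arm moves only by the tool move_arm, never from a script. Its argument "targets" is a list of rows, each an object with "offset": the shift along the world's x, y, z in mm, a list of three; "dr": the turn, a rotation vector about the world's x, y, z in rad, a list of three. In form: [{"offset": [dx, dy, dz], "dr": [ax, ay, az]}, ...]. A call has 1 to 8 rows; each row shifts and turns the commanded pose from where the row before left it; what a row does not reach is not made up. A row lasts 1/8 s, in which the tool goes at most 62.5 mm and 10.7 degrees, less where a joint would pass 70% of its speed; a pose out of reach is approached as far as the arm can. A call with a gripper value outside its range is refused whole. "claw" is the finger opening in mm, from 0 to 85.4, set as the call begins (left out, the last holds). The fingers move at their own pace and stop on an object; "force" is the grip in N (left out, the last holds). Time passes only in rows, so rows that do not move let the fingers close. It gives the time, the measured TCP pose, the force and the opening at its end, in the units of the state.
- sensors.sense(): the state, without advancing time (a new reading comes with each control period).
- vision.get_image(name): name is "scene" or "top" or "wrist"; returns a dict with "color" (400x640x3 uint8, blue, green, red), "z_map" (400x640 float32, m along the optical axis (not along the pixel's ray), 0 where there is no reading), "mtx" (3x3 intrinsics, pixels), "R" (3x3) and "t" (3): a world point X has camera coordinates R X + t; the wrist camera has in their place "T_tool_cam" (4x4, takes a point from camera to tool coordinates, whose origin is the TCP and whose axes are the tool frame's). Camera axes: x right, y down, z forward; pixel columns grow to the right and rows downward; lengths in m; the calibration is good to about 2 mm. The wrist camera is an equidistant fisheye: a pixel r from the principal point sees the ray r / f radians off the axis. A picture is of the moment at which its call begins: read the wrist's pose just before it.
- workorder.sign_off(): hands the job in, once; it reports no verdict.
Trained networks look in the newest picture that a camera, given by its name, has taken for a name from the list of things; names that differ only in an ending like _2 or _b are one class to them, and where a whole thing is asked for, a point or a joint stands for the part that bears it (a point fixed in the world has none). Each returns a list of dicts, best first, with "p" (0 to 1); they miss things now and then, are a little off and sometimes report something else, mostly with a low value. They report only what shows in the picture. A call takes as long as a camera call. They do not tell look-alikes from the thing itself.
- nets.spot_in(camera, label): "position" ([column, row] as shares, 0 to 1, of the picture: columns of its width, rows of its height, amid what is visible of it).
- nets.tip_of(camera, label): "position" ([column, row] as shares, 0 to 1, of the picture: columns of its width, rows of its height: a listed point, or the origin of a listed thing).
The state is a dict: "t": time; "qpos": joint angles; "joint_vel": joint speeds; "joint_torque": joint torques, N m; "position": TCP position; "eef_rot": TCP orientation; "wrist_force": force on the tool from outside, world axes, zero at the start; "torque": the same for the moment, N m; "grip_width": finger opening in m.
Only numpy, scipy, OpenCV 4.12 (cv2) and the standard library are available. Lean on these libraries where they do the work, as an engineer would, in place of code of your own. Each camera call takes 0.05 s, during which the arm holds its last target.

## Working session

There is one attempt and no reset: what is moved stays moved. The work goes in short steps, Python scripts to look and compute and a tool call to move; the robot and the scene stay as the last step left them, time stands still between calls to the robot, and variables do not carry over. Pictures are saved under pics/ and viewed, and the job is handed in when it is done.

Besides the shell and the picture viewer there is one more tool, called after ">>>" by a JSON object that holds its "method" and its "body", one argument or row to a line. move_arm: Moves the arm, as the interface text tells. Its arguments: {"type":"object","properties":{"targets":{"type":"array"},"claw":{"type":"number"},"force":{"type":"number"}},"required":["targets"]}

```bash
ls; mkdir -p pics
python3 - <<'E'
from workcell import sensors, vision, workorder, nets, bot
import cv2
s=sensors.sense();print(s)
for n in ["scene","top"]:
    im=vision.get_image(n);cv2.imwrite(f"pics/{n}0.png",im["color"])
    print(n,im["mtx"],im["R"],im["t"])
    for l in ["square","square_handle","frame","corner","yellow_end"]:
        for f in (nets.spot_in,nets.tip_of):
            try: print(l,f.__name__,[( [round(d["position"][0]*640),round(d["position"][1]*400)],round(d["p"],2)) for d in f(n,l)])
            except Exception as e: print(l,e)
E
```

```text
pics
{'t': 0.0, 'qpos': array([-1.39569211,  0.60014549, -0.00253177,  1.60016157,  0.00181798,
        0.94290478, -0.0798378 ]), 'joint_vel': array([-0.0003706 ,  0.001238  ,  0.00222864, -0.00083555, -0.00153541,
       -0.00162344,  0.00061901]), 'joint_torque': array([-5.68852211e-04, -7.76457453e+01,  1.56404335e+00, -2.57993531e+01,
        1.22395737e-02,  9.00167593e-03,  3.56958665e-06]), 'position': array([0.18054347, 0.70166492, 0.2383911 ]), 'eef_rot': array([ 5.59399988e-04,  7.90294155e-01,  6.12727096e-01, -5.84028295e-04]), 'wrist_force': array([ 0.28866338, -0.2434794 ,  0.05468395]), 'torque': array([-0.03836808,  0.07437808, -0.03425557]), 'grip_width': 0.08520765680749134}
scene [[431.2610924    0.         312.73790635]
 [  0.         431.2610924  202.85471537]
 [  0.           0.           1.        ]] [[-0.89603579  0.44327719  0.02500408]
 [ 0.20982207  0.47241872 -0.85603461]
 [-0.39127301 -0.76179124 -0.51631341]] [ 0.43449793 -0.01694729  1.49879997]
square call [([348, 172], 0.84), ([250, 200], 0.78), ([301, 189], 0.73), ([413, 255], 0.65)]
square call [([
[... 794 characters left out ...]
1.08036969]
square call [([419, 306], 0.87), ([399, 223], 0.73), ([227, 262], 0.61), ([140, 167], 0.56)]
square call [([220, 250], 0.94), ([400, 208], 0.92), ([385, 178], 0.87), ([393, 312], 0.59)]
square_handle call [([400, 225], 0.83), ([227, 262], 0.81), ([416, 308], 0.61), ([387, 155], 0.56)]
square_handle call [([394, 150], 0.84), ([428, 311], 0.72), ([232, 271], 0.69), ([404, 225], 0.58)]
frame call [([249, 166], 0.61)]
frame call [([251, 168], 0.81), ([343, 109], 0.22)]
corner call [([246, 172], 0.93), ([142, 167], 0.51), ([346, 102], 0.41)]
corner call [([213, 184], 0.8), ([249, 172], 0.61), ([288, 105], 0.18)]
yellow_end call [([228, 157], 0.98)]
yellow_end call [([249, 131], 0.77)]
```

View pics/scene0.png

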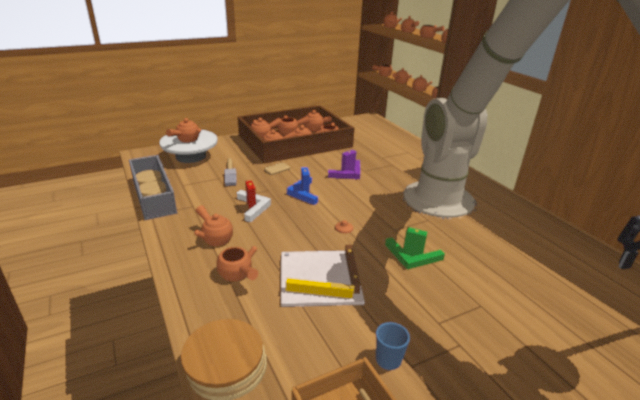

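View pics/top0.png

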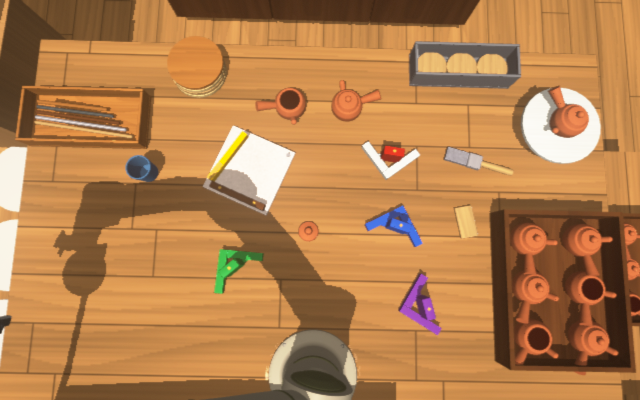

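The red-handled aluminium square is at about (390,158) in the top view, with its heel near (386,178). The frame is at (250,170), with its corner near (208,185). Next I'll zoom in to measure them.

```bash
cat > h.py <<'E'
import numpy as np
def ray(im,u,v,z):
    K,R,t=im["mtx"],im["R"],im["t"]
    d=R.T@np.linalg.solve(K,[u,v,1]);c=-R.T@t
    return c+d*(z-c[2])/d[2]
def pts(im):
    K,R,t=im["mtx"],im["R"],im["t"];D=im["z_map"]
    v,u=np.mgrid[:D.shape[0],:D.shape[1]]
    P=np.stack([(u-K[0,2])/K[0,0]*D,(v-K[1,2])/K[1,1]*D,D],-1)
    return (P-t)@R
def proj(im,X):
    c=(np.asarray(X)@im["R"].T+im["t"])@im["mtx"].T
    return c[...,:2]/c[...,2:]
E
python3 - <<'E'
from workcell import *
from workcell import vision
import cv2,numpy as np,pickle
from h import *
im=vision.get_image("top");pickle.dump(im,open("top.pkl","wb"))
sc=vision.get_image("scene");pickle.dump(sc,open("scene.pkl","wb"))
a=cv2.resize(im["color"][110:225,190:310],None,fx=6,fy=5,interpolation=cv2.INTER_CUBIC)
a=cv2.resize(im["color"][120:220,195:305],None,fx=6,fy=6,interpolation=cv2.INTER_CUBIC)
b=cv2.resize(im["color"][130:190,350:430],None,fx=8,fy=8,interpolation=cv2.INTER_CUBIC)
cv2.imwrite("pics/a.png",a);cv2.imwrite("pics/b.png",b)
P=pts(im)
for uv in [(300,200),(260,160),(240,190),(228,155),(392,153),(387,172)]: print(uv,P[uv[1],uv[0]].round(4))
E
```

```text
(300, 200) [ 0.4809  0.0481 -0.003 ]
(260, 160) [0.592  0.1659 0.0156]
(240, 190) [0.5039 0.2201 0.0104]
(228, 155) [0.5978 0.2525 0.042 ]
(392, 153) [ 0.6029 -0.2017  0.0875]
(387, 172) [ 0.5638 -0.1994  0.0239]
```

View pics/a.png

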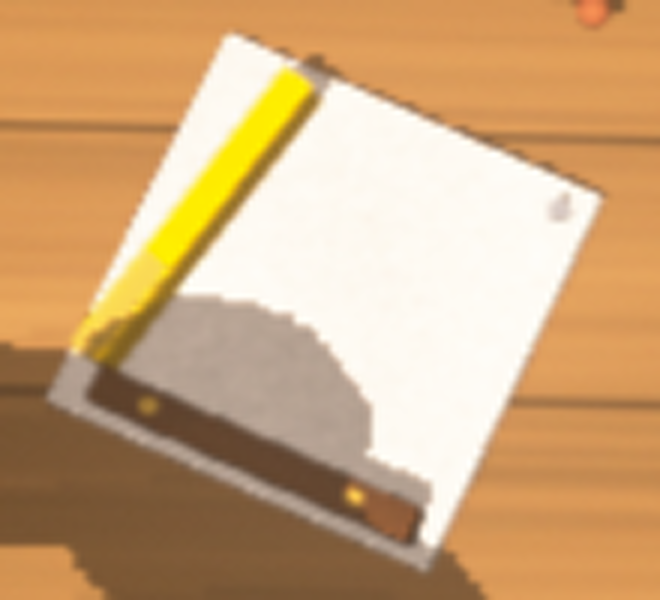

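View pics/b.png

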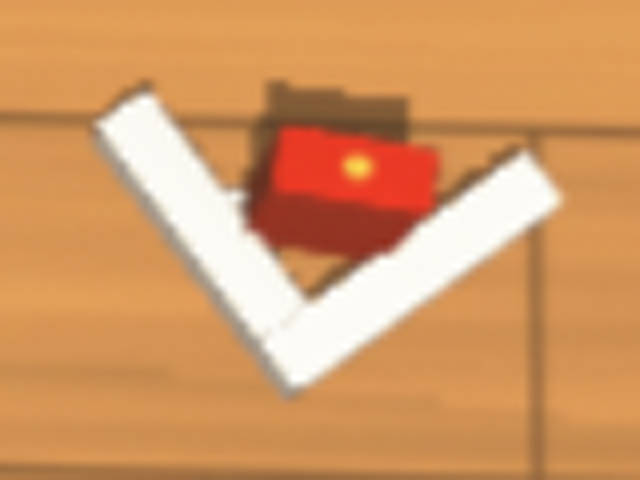

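```bash
cat > fit.py <<'E'
import pickle,numpy as np
from scipy.optimize import least_squares
from h import *
im=pickle.load(open("top.pkl","rb"))
def fit(model,pix,s,off,x0):
    uv=(np.array(pix)+.5)/s-.5+off
    def f(p):
        c,sn=np.cos(p[2]),np.sin(p[2]);M=np.array(model)
        X=np.c_[p[0]+c*M[:,0]-sn*M[:,1],p[1]+sn*M[:,0]+c*M[:,1],M[:,2]]
        return (proj(im,X)-uv).ravel()
    r=least_squares(f,x0);return r.x,r.fun.reshape(-1,2).round(2)
b=.1
# frame corners: (-,-) left-bottom(50,398), (+,-) (430,570), (+,+) (603,195), (-,+) (230,35)
F,res=fit([(-b,-b,.012),(b,-b,.012),(b,b,.012),(-b,b,.012),(-.075+0,-.093,.042)][:4],[(50,398),(430,570),(603,195),(230,35)],6,(195,120),[.58,.17,-2])
print(F,res)
c,s=np.cos(F[2]),np.sin(F[2]);R=np.array([[c,-s],[s,c]])
print("corner",F[:2]+R@[-.075,-.075])
L,w=.12,.022
S,res=fit([(0,0,.024),(L,0,.024),(L,w,.024),(0,L,.024),(w,L,.024),(w,w,.024),
 ]+[(.046+a/2**.5,.046+d/2**.5,.088) for a,d in [(.012-.028,.012+.028),(.012+.028,.012-.028),(-.012+.028,-.012-.028),(-.012-.028,-.012+.028)]],
 [(291,385),(562,198),(527,150),(95,125),(150,88),(305,300),(285,128),(440,150),(425,212),(272,190)],8,(350,130),[.55,-.2,-1])
print(S,res)
c,s=np.cos(S[2]),np.sin(S[2]);R=np.array([[c,-s],[s,c]])
print("handle",S[:2]+R@[.046,.046], "bis",S[2]+np.pi/4, "turn",F[2]-S[2])
c,s=np.cos(F[2]),np.sin(F[2]);R=np.array([[c,-s],[s,c]])
print("target handle",F[:2]+R@[-.029,-.029])
P=pts(im)
print("bias bench z", np.median(P[200:206,290:300,2]))
E
python3 fit.py
```

```text
[ 0.56527565  0.19590629 -1.96601845] [[-0.24  0.49]
 [-0.06  0.09]
 [ 0.23 -0.05]
 [ 0.08 -0.56]]
corner [0.52493331 0.29400061]
[ 0.54565425 -0.19767888 -0.93131806] [[ 0.46  0.54]
 [-0.09  0.29]
 [-0.32  0.23]
 [ 0.17 -0.33]
 [-0.58  0.03]
 [ 0.28  0.65]
 [-0.71 -1.03]
 [ 0.24 -0.37]
 [ 0.9   0.36]
 [-0.36 -0.32]]
handle [ 0.61001672 -0.20713787] bis -0.14591989776922853 turn -1.0347003899845388
target handle [0.54967661 0.2338361 ]
bias bench z -0.00042976320865875287
```

>>> {"method": "move_arm", "body": {
  "targets": [
    {"offset": [34, -31, 0], "dr": [0, 0, -0.09]},
    {"offset": [34, -31, 0], "dr": [0, 0, -0.09]},
    {"offset": [34, -31, 0], "dr": [0, 0, -0.09]},
    {"offset": [34, -31, 0], "dr": [0, 0, -0.09]},
    {"offset": [34, -31, 0], "dr": [0, 0, -0.09]},
    {"offset": [34, -31, 0], "dr": [0, 0, -0.09]},
    {"offset": [34, -31, 0], "dr": [0, 0, -0.09]},
    {"offset": [34, -31, 0], "dr": [0, 0, -0.09]}
  ],
  "claw": 85
}}

```text
t: 2.2
position: [0.4537, 0.4532, 0.2395]
eef_rot: [-0.0, 0.956, 0.294, 0.0]
wrist_force: [0.7, 0.0, -0.0]
grip_width: 0.0849
```

>>> {"method": "move_arm", "body": {
  "targets": [
    {"offset": [18, -44, 0], "dr": [0, 0, -0.09]},
    {"offset": [18, -44, 0], "dr": [0, 0, -0.09]},
    {"offset": [18, -44, 0], "dr": [0, 0, -0.09]},
    {"offset": [18, -44, 0], "dr": [0, 0, -0.09]},
    {"offset": [18, -44, 0], "dr": [0, 0, -0.09]},
    {"offset": [18, -44, 0], "dr": [0, 0, -0.09]},
    {"offset": [18, -44, 0], "dr": [0, 0, -0.09]},
    {"offset": [18, -44, 0], "dr": [0, 0, -0.09]}
  ]
}}

```text
t: 3.2
position: [0.5972, 0.1008, 0.2395]
eef_rot: [-0.0, 0.998, -0.062, 0.0]
wrist_force: [-0.7, 0.1, -0.2]
grip_width: 0.0853
```

>>> {"method": "move_arm", "body": {
  "targets": [
    {"offset": [2, -40, 0], "dr": [0, 0, 0]},
    {"offset": [2, -40, 0], "dr": [0, 0, 0]},
    {"offset": [2, -40, 0], "dr": [0, 0, 0]},
    {"offset": [2, -40, 0], "dr": [0, 0, 0]},
    {"offset": [2, -40, 0], "dr": [0, 0, 0]},
    {"offset": [2, -40, 0], "dr": [0, 0, 0]},
    {"offset": [2, -40, 0], "dr": [0, 0, 0]},
    {"offset": [0, -29, 0], "dr": [0, 0, -0.02]}
  ]
}}

```text
t: 4.2
position: [0.6106, -0.209, 0.2395]
eef_rot: [0.0, 0.997, -0.071, 0.0]
wrist_force: [1.0, 0.1, -0.1]
grip_width: 0.0849
```

Run:
```python
from workcell import sensors,vision
import cv2
im=vision.get_image("wrist");cv2.imwrite("pics/w1.png",im["color"])
s=sensors.sense();print(s["t"],s["position"],s["eef_rot"],s["qpos"].round(3),s["wrist_force"])
from scipy.spatial.transform import Rotation as R
q=s["eef_rot"];print(R.from_quat([*q[1:],q[0]]).as_matrix().round(4))
```

```text
4.25 [ 0.60988019 -0.21326597  0.23970726] [ 1.60093412e-03  9.97282435e-01 -7.36545013e-02  4.42050076e-04] [-0.02   0.529  0.407  1.809 -0.264  0.856  0.363] [-0.37490054 -3.92340088  0.75944954]
[[ 9.891e-01 -1.469e-01  6.000e-04]
 [-1.469e-01 -9.891e-01 -3.300e-03]
 [ 1.100e-03  3.100e-03 -1.000e+00]]
```

View pics/w1.png

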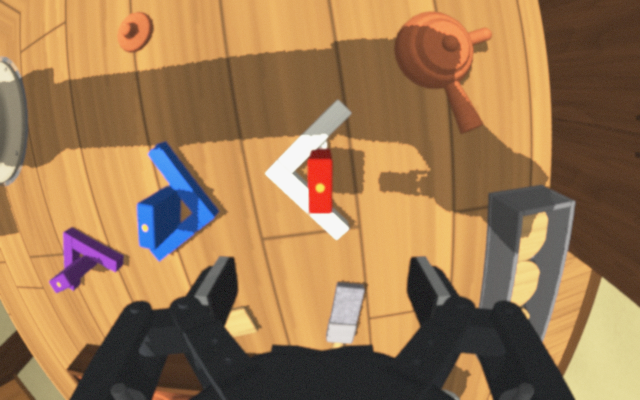

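The red block sits centrally between the fingers in the wrist view, with its dot at (320,187). I'll cross-check its position with the wrist calibration.

```bash
cat >> h.py <<'E'
def wray(im,pose,u,v,z):
    from scipy.spatial.transform import Rotation as Ro
    K=im["mtx"];x=(u-K[0,2])/K[0,0];y=(v-K[1,2])/K[1,1];r=np.hypot(x,y)
    d=np.array([np.sin(r)*x/r,np.sin(r)*y/r,np.cos(r)])
    q=pose["eef_rot"];R=Ro.from_quat([*q[1:],q[0]]).as_matrix();T=im["T_tool_cam"]
    d=R@T[:3,:3]@d;c=R@T[:3,3]+pose["position"]
    return c+d*(z-c[2])/d[2]
E
python3 - <<'E'
from workcell import sensors,vision
from h import *
import cv2
s=sensors.sense();im=vision.get_image("wrist")
print(s["position"])
hsv=cv2.cvtColor(im["color"],cv2.COLOR_BGR2HSV);sub=hsv[140:220,300:340]
m=((sub[...,0]>18)&(sub[...,0]<32)&(sub[...,1]>150)&(sub[...,2]>180))[30:]
v,u=np.nonzero(m);print(len(u),u.mean()+300,v.mean()+170,np.ptp(u),np.ptp(v))
print(wray(im,s,u.mean()+300,v.mean()+170,.088))
print("heel",wray(im,s,265,173,.024))
E
```

```text
[ 0.60988019 -0.21326597  0.23970726]
51 319.5686274509804 182.52941176470588 7 7
[ 0.60830546 -0.20891277  0.088     ]
heel [ 0.54394522 -0.20401672  0.024     ]
```

>>> {"method": "move_arm", "body": {
  "targets": [
    {"offset": [0, 0, -30], "dr": [0, 0, 0]},
    {"offset": [0, 0, -36], "dr": [0, 0, 0]},
    {"offset": [0, 0, -36], "dr": [0, 0, 0]},
    {"offset": [-1, -1, -36], "dr": [0, 0, 0]},
    {"offset": [0, 0, -30], "dr": [0, 0, 0]},
    {"offset": [0, 0, -18], "dr": [0, 0, 0]},
    {"offset": [0, 0, 0], "dr": [0, 0, 0]}
  ]
}}

```text
t: 5.18
position: [0.6093, -0.2072, 0.0524]
eef_rot: [-0.0, 0.998, -0.07, -0.001]
wrist_force: [-0.7, -0.2, 0.4]
grip_width: 0.0853
```

>>> {"method": "move_arm", "body": {
  "targets": [
    {"offset": [0, 0, 0], "dr": [0, 0, 0]},
    {"offset": [0, 0, 0], "dr": [0, 0, 0]},
    {"offset": [0, 0, 0], "dr": [0, 0, 0]},
    {"offset": [0, 0, 0], "dr": [0, 0, 0]},
    {"offset": [0, 0, 0], "dr": [0, 0, 0]},
    {"offset": [0, 0, 0], "dr": [0, 0, 0]}
  ],
  "claw": 0,
  "force": 60
}}

```text
t: 5.92
position: [0.6098, -0.2079, 0.0539]
eef_rot: [-0.0, 0.998, -0.07, 0.0]
wrist_force: [-1.8, 0.2, 5.8]
grip_width: 0.0235
```

Run:
```python
from workcell import sensors,vision
import cv2
s=sensors.sense();print(s["t"],s["position"],s["eef_rot"],s["grip_width"],s["wrist_force"],s["torque"])
im=vision.get_image("wrist");cv2.imwrite("pics/w2.png",im["color"])
```

```text
5.925 [ 0.60981528 -0.20789227  0.05394579] [-3.09960196e-05  9.97514541e-01 -7.04600589e-02  3.45950319e-04] 0.02349196558339654 [-1.76403635  0.22187901  5.8364212 ] [0.13933253 0.16822362 0.04971706]
```

View pics/w2.png

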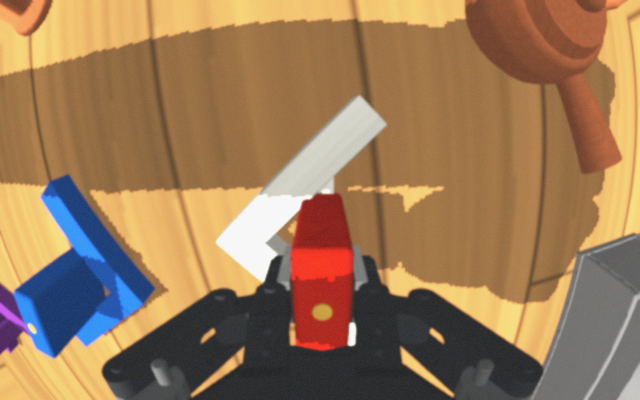

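The gripper has a good hold, with the block between the pads at 23.5 mm. Now I'll lift, move across and turn.

>>> {"method": "move_arm", "body": {
  "targets": [
    {"offset": [0, 0, 15], "dr": [0, 0, 0]},
    {"offset": [0, 0, 25], "dr": [0, 0, 0]},
    {"offset": [0, 0, 30], "dr": [0, 0, 0]},
    {"offset": [0, 0, 30], "dr": [0, 0, 0]},
    {"offset": [0, 0, 30], "dr": [0, 0, 0]},
    {"offset": [-2, 15, 0], "dr": [0, 0, -0.03]},
    {"offset": [-5, 30, 0], "dr": [0, 0, -0.08]},
    {"offset": [-5, 35, 0], "dr": [0, 0, -0.08]}
  ]
}}

```text
t: 6.98
position: [0.5972, -0.1276, 0.1839]
eef_rot: [0.0, 0.986, -0.167, 0.0]
wrist_force: [0.6, 1.5, -3.6]
grip_width: 0.0236
```

>>> {"method": "move_arm", "body": {
  "targets": [
    {"offset": [-6, 38, 0], "dr": [0, 0, -0.1]},
    {"offset": [-6, 38, 0], "dr": [0, 0, -0.1]},
    {"offset": [-6, 38, 0], "dr": [0, 0, -0.1]},
    {"offset": [-6, 38, 0], "dr": [0, 0, -0.1]},
    {"offset": [-6, 38, 0], "dr": [0, 0, -0.1]},
    {"offset": [-6, 38, 0], "dr": [0, 0, -0.1]},
    {"offset": [-6, 38, 0], "dr": [0, 0, -0.1]},
    {"offset": [-6, 38, 0], "dr": [0, 0, -0.1]}
  ]
}}

```text
t: 7.98
position: [0.5491, 0.1775, 0.1838]
eef_rot: [-0.0, 0.843, -0.537, -0.0]
wrist_force: [0.7, 0.1, -4.0]
grip_width: 0.0233
```

>>> {"method": "move_arm", "body": {
  "targets": [
    {"offset": [-3, 20, 0], "dr": [0, 0, -0.05]},
    {"offset": [0, 4, 0], "dr": [0, 0, 0]},
    {"offset": [0, 0, 0], "dr": [0, 0, 0]},
    {"offset": [0, 0, 0], "dr": [0, 0, 0]}
  ]
}}

```text
t: 8.48
position: [0.5469, 0.1987, 0.1836]
eef_rot: [-0.0, 0.83, -0.557, 0.0]
wrist_force: [0.6, -0.1, -2.6]
grip_width: 0.0233
```

Run:
```python
from workcell import sensors,vision
import cv2,pickle
s=sensors.sense();print(s["t"],s["position"],s["eef_rot"],s["grip_width"],s["wrist_force"],s["torque"],s["qpos"].round(2))
im=vision.get_image("wrist");cv2.imwrite("pics/w3.png",im["color"]);pickle.dump((s,im),open("w3.pkl","wb"))
im=vision.get_image("top");cv2.imwrite("pics/t3.png",im["color"]);pickle.dump(im,open("t3.pkl","wb"))
```

```text
8.475 [0.54687527 0.19874537 0.18361105] [-3.66872601e-05  8.30311767e-01 -5.57299160e-01  1.21026874e-04] 0.023270325473671985 [ 0.64871679 -0.06690087 -2.58964994] [-0.0634202   0.03277752 -0.02215181] [-0.93  0.6   0.74  2.02 -0.6   0.75 -1.  ]
```

View pics/w3.png

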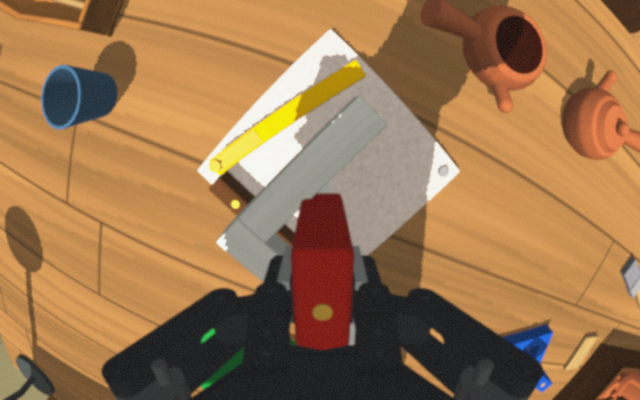

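View pics/t3.png

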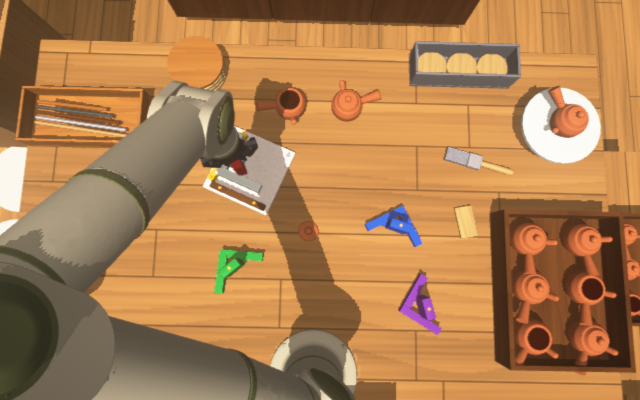

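The y leg's outer edge runs from (218,243) to (360,97) in the wrist view, with the yellow side outside it from (215,160) to (360,65). I'll check both headings and the frame corner from here.

Run:
```python
import pickle,numpy as np,cv2
from h import *
s,im=pickle.load(open("w3.pkl","rb"))
w=lambda u,v,z:wray(im,s,u,v,z)[:2]
zt=s["position"][2]-.054+.024
h,t=w(218,243,zt),w(360,97,zt);print("heel",h,"tip",t,"len",np.linalg.norm(t-h),"x-head",np.arctan2(*(t-h)[::-1])-np.pi/2)
a,b,c=w(198,168,.012),w(333,29,.012),w(460,172,.012)
print(a,b,c,"lens",np.linalg.norm(b-a),np.linalg.norm(c-b),"heads",np.arctan2(*(b-a)[::-1])-np.pi/2,np.arctan2(*(c-b)[::-1]))
print("centre",(a+c)/2)
cv2.imwrite("pics/w3z.png",cv2.resize(im["color"][20:270,180:470],None,fx=2.7,fy=2.3))
```

```text
heel [0.52124226 0.25646566] tip [0.6311754  0.21085886] len 0.11901795924409364 x-head -1.9640465554247322
[0.5128106  0.32688808] [0.69483912 0.24704475] [0.61579191 0.064776  ] lens 0.19876956335350143 0.19867148193998446 heads -1.9841555661334445 -1.9800001472472297
centre [0.56430125 0.19583204]
```

View pics/w3z.png

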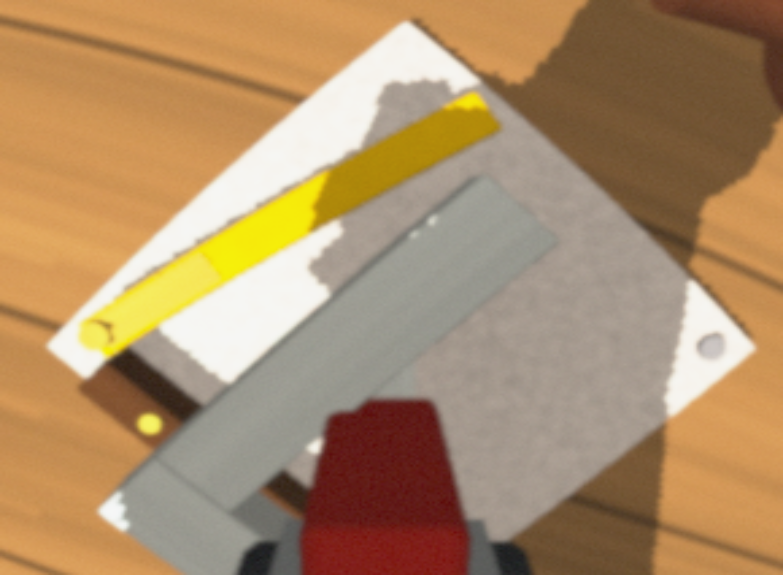

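>>> {"method": "move_arm", "body": {
  "targets": [
    {"offset": [0, 0, -20], "dr": [0, 0, -0.01]},
    {"offset": [0, 0, -30], "dr": [0, 0, 0]},
    {"offset": [0, 0, -30], "dr": [0, 0, 0]},
    {"offset": [0, 0, -20], "dr": [0, 0, 0]},
    {"offset": [0, 0, -8], "dr": [0, 0, 0]},
    {"offset": [0, 0, -4], "dr": [0, 0, 0]},
    {"offset": [0, 0, 0], "dr": [0, 0, 0]}
  ]
}}

```text
t: 9.45
position: [0.5468, 0.2, 0.0714]
eef_rot: [-0.0, 0.828, -0.561, 0.0]
wrist_force: [0.7, 0.4, -2.6]
grip_width: 0.0234
```

>>> {"method": "move_arm", "body": {
  "targets": [
    {"offset": [0, 0, -2], "dr": [0, 0, 0]},
    {"offset": [0, 0, -2], "dr": [0, 0, 0]},
    {"offset": [0, 0, 0], "dr": [0, 0, 0]},
    {"offset": [0, 0, 0], "dr": [0, 0, 0]}
  ]
}}

```text
t: 9.95
position: [0.5467, 0.2002, 0.0674]
eef_rot: [-0.0, 0.828, -0.561, 0.0]
wrist_force: [0.3, -0.8, -3.1]
grip_width: 0.0232
```

Run:
```python
from workcell import sensors,vision
import cv2,pickle
s=sensors.sense();print(s["t"],s["position"],s["eef_rot"],s["grip_width"],s["wrist_force"],s["torque"])
im=vision.get_image("wrist");cv2.imwrite("pics/w4.png",im["color"]);pickle.dump((s,im),open("w4.pkl","wb"))
```

```text
9.95 [0.54666471 0.20020132 0.06739185] [-6.19800754e-05  8.27891699e-01 -5.60887984e-01  1.98668044e-05] 0.023214938928846976 [ 0.32986227 -0.77806641 -3.0645216 ] [-0.02935492  0.0411444   0.02703662]
```

View pics/w4.png

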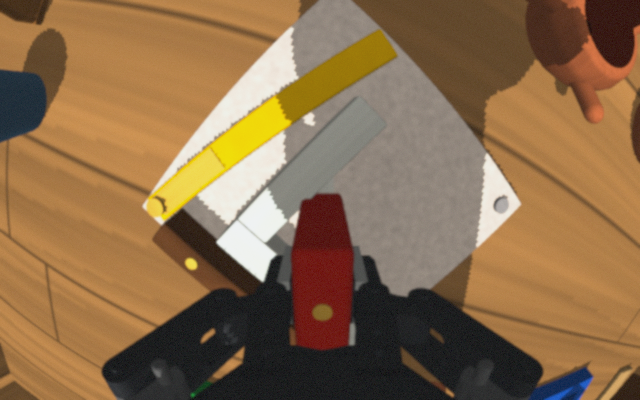

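The square is inside both sides, just above the board. I'll touch it down gently.

>>> {"method": "move_arm", "body": {
  "targets": [
    {"offset": [0, 0, -1.5], "dr": [0, 0, 0]},
    {"offset": [0, 0, 0], "dr": [0, 0, 0]},
    {"offset": [0, 0, 0], "dr": [0, 0, 0]}
  ]
}}

```text
t: 10.38
position: [0.5467, 0.2002, 0.0659]
eef_rot: [-0.0, 0.828, -0.561, 0.0]
wrist_force: [-1.8, 0.5, 1.1]
grip_width: 0.0234
```

>>> {"method": "move_arm", "body": {
  "targets": [
    {"offset": [0, 0, -1], "dr": [0, 0, 0]},
    {"offset": [0, 0, 0], "dr": [0, 0, 0]},
    {"offset": [0, 0, 0], "dr": [0, 0, 0]}
  ]
}}

```text
t: 10.75
position: [0.5467, 0.2002, 0.0659]
eef_rot: [-0.001, 0.828, -0.561, -0.0]
wrist_force: [-3.4, 0.6, 14.6]
grip_width: 0.0232
```

>>> {"method": "move_arm", "body": {
  "targets": [
    {"offset": [0, 0, 0.8], "dr": [0, 0, 0]},
    {"offset": [1, 5, 0], "dr": [0, 0, 0]},
    {"offset": [1, 6, 0], "dr": [0, 0, 0]},
    {"offset": [1, 6, 0], "dr": [0, 0, 0]},
    {"offset": [1, 6, 0], "dr": [0, 0, 0]},
    {"offset": [0, 5, 0], "dr": [0, 0, 0]},
    {"offset": [0, 0, 0], "dr": [0, 0, 0]}
  ]
}}

```text
t: 11.62
position: [0.5516, 0.2272, 0.0658]
eef_rot: [0.0, 0.828, -0.561, 0.001]
wrist_force: [1.0, -3.7, 5.0]
grip_width: 0.0232
```

Run:
```python
from workcell import sensors,vision
import cv2,pickle
s=sensors.sense();print(s["t"],s["position"],s["eef_rot"],s["grip_width"],s["wrist_force"],s["torque"])
im=vision.get_image("wrist");cv2.imwrite("pics/w5.png",im["color"]);pickle.dump((s,im),open("w5.pkl","wb"))
```

```text
11.625 [0.55162757 0.22721925 0.06584808] [ 1.02533424e-04  8.27570503e-01 -5.61360486e-01  1.20693962e-03] 0.0232266527226709 [ 0.98474349 -3.70457568  5.02424842] [-1.21431313 -0.1977306  -0.10521767]
```

View pics/w5.png

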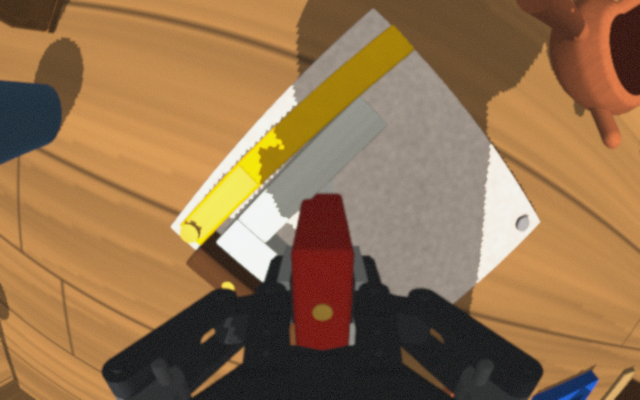

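>>> {"method": "move_arm", "body": {
  "targets": [
    {"offset": [-0.9, 0.4, 0], "dr": [0, 0, 0]},
    {"offset": [-0.9, 0.4, 0], "dr": [0, 0, 0]},
    {"offset": [-0.9, 0.4, 0], "dr": [0, 0, 0]},
    {"offset": [0, 0, 0], "dr": [0, 0, 0]}
  ]
}}

```text
t: 12.18
position: [0.5491, 0.2291, 0.0658]
eef_rot: [-0.0, 0.828, -0.561, 0.001]
wrist_force: [3.7, -4.3, 3.3]
grip_width: 0.0233
```

>>> {"method": "move_arm", "body": {
  "targets": [
    {"offset": [-0.9, 0.4, 0], "dr": [0, 0, 0]},
    {"offset": [0, 0, 0], "dr": [0, 0, 0]},
    {"offset": [0, 0, 0], "dr": [0, 0, 0]}
  ]
}}

```text
t: 12.55
position: [0.5482, 0.2296, 0.0659]
eef_rot: [-0.001, 0.828, -0.561, 0.001]
wrist_force: [4.9, -3.1, 4.0]
grip_width: 0.0232
```

>>> {"method": "move_arm", "body": {
  "targets": [
    {"offset": [-0.9, 0.4, 0], "dr": [0, 0, 0]},
    {"offset": [0, 0, 0], "dr": [0, 0, 0]},
    {"offset": [0, 0, 0], "dr": [0, 0, 0]}
  ]
}}

```text
t: 12.92
position: [0.5472, 0.2301, 0.0659]
eef_rot: [-0.001, 0.828, -0.561, 0.001]
wrist_force: [4.5, -3.2, 3.8]
grip_width: 0.0234
```

```bash
cat > look.py <<'E'
import sys
from workcell import sensors,vision
import cv2,pickle
n=sys.argv[1]
s=sensors.sense();print(s["t"],s["position"],s["eef_rot"],s["grip_width"],s["wrist_force"],s["torque"])
im=vision.get_image("wrist");pickle.dump((s,im),open(n+".pkl","wb"))
cv2.imwrite(f"pics/{n}.png",cv2.resize(im["color"][90:280,170:420],None,fx=3.2,fy=3.1,interpolation=cv2.INTER_CUBIC))
E
python3 look.py w6
```

```text
12.925 [0.54722303 0.23008222 0.0658754 ] [-5.23005873e-04  8.27822364e-01 -5.60989400e-01  8.68433271e-04] 0.023407291734056115 [ 4.48152011 -3.16166269  3.81053337] [-1.13493465 -0.87043547 -0.04053982]
```

View pics/w6.png

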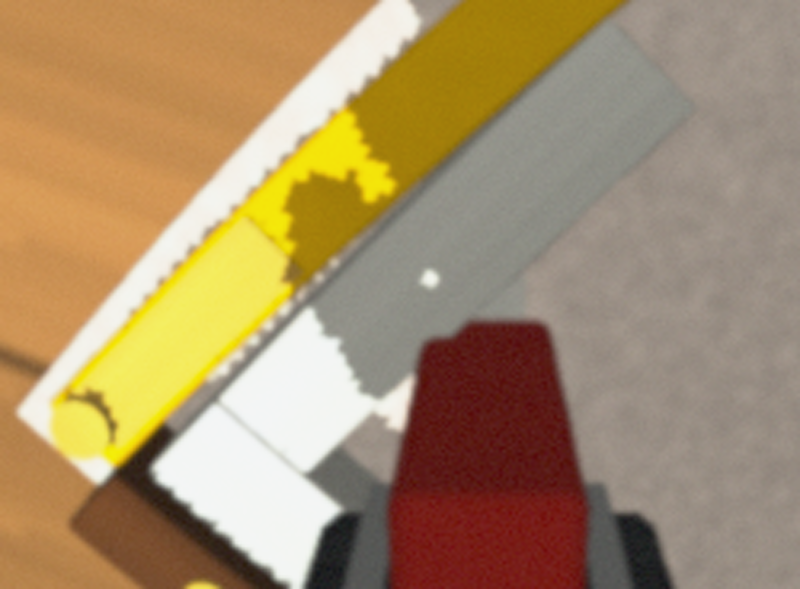

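The heel, at about (150,470) in the crop, is now a few mm from the fixed side, and there's still a small wedge gap at the yellow side. I'll continue in small steps.

>>> {"method": "move_arm", "body": {
  "targets": [
    {"offset": [-0.9, 0.4, 0], "dr": [0, 0, 0]},
    {"offset": [0, 0, 0], "dr": [0, 0, 0]},
    {"offset": [0, 0, 0], "dr": [0, 0, 0]}
  ]
}}

```text
t: 13.35
position: [0.5467, 0.2305, 0.0659]
eef_rot: [-0.001, 0.828, -0.561, 0.001]
wrist_force: [4.7, -4.3, 2.0]
grip_width: 0.0233
```

>>> {"method": "move_arm", "body": {
  "targets": [
    {"offset": [-0.9, 0.4, 0], "dr": [0, 0, 0]},
    {"offset": [0, 0, 0], "dr": [0, 0, 0]},
    {"offset": [0, 0, 0], "dr": [0, 0, 0]}
  ]
}}

```text
t: 13.72
position: [0.5466, 0.2306, 0.066]
eef_rot: [-0.001, 0.828, -0.561, 0.002]
wrist_force: [7.5, -4.1, 2.4]
grip_width: 0.0231
```

>>> {"method": "move_arm", "body": {
  "targets": [
    {"offset": [0.4, 0.9, 0], "dr": [0, 0, 0]},
    {"offset": [0.4, 0.9, 0], "dr": [0, 0, 0]},
    {"offset": [0, 0, 0], "dr": [0, 0, 0]},
    {"offset": [0, 0, 0], "dr": [0, 0, 0]}
  ]
}}

```text
t: 14.22
position: [0.5466, 0.2307, 0.0659]
eef_rot: [0.0, 0.828, -0.561, 0.002]
wrist_force: [4.0, -9.7, 3.1]
grip_width: 0.0233
```

```bash
python3 look.py w7
```

```text
14.225 [0.54656676 0.23068701 0.06589698] [ 3.14660890e-04  8.27857562e-01 -5.60935203e-01  1.85925527e-03] 0.023263357827134987 [ 3.9606855  -9.68227889  3.06850617] [-2.26856903 -1.11503407  0.68205602]
```

View pics/w7.png

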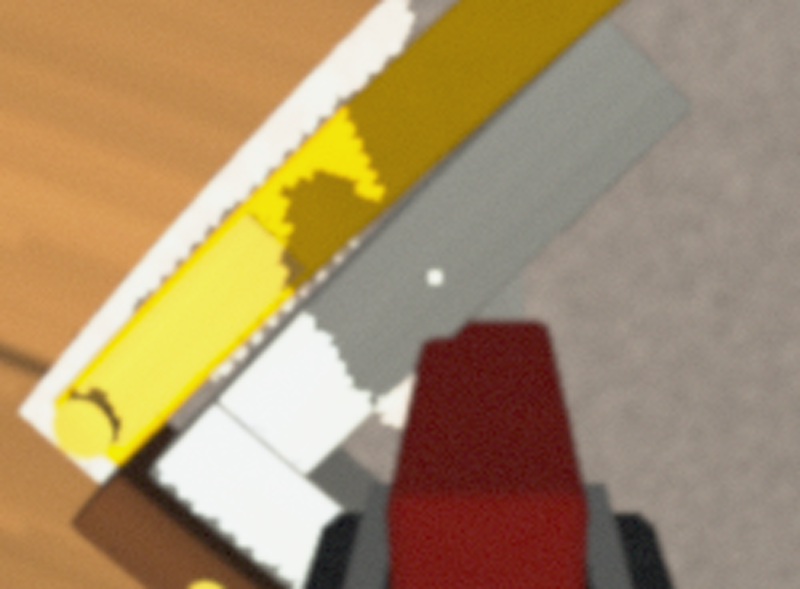

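>>> {"method": "move_arm", "body": {
  "targets": [
    {"offset": [0.5, -0.2, 0], "dr": [0, 0, 0]},
    {"offset": [0.4, 0.9, 0], "dr": [0, 0, 0]},
    {"offset": [0.4, 0.9, 0], "dr": [0, 0, 0]},
    {"offset": [0, 0, 0], "dr": [0, 0, 0]},
    {"offset": [0, 0, 0], "dr": [0, 0, 0]}
  ]
}}

```text
t: 14.9
position: [0.5467, 0.2309, 0.0659]
eef_rot: [0.001, 0.828, -0.561, 0.001]
wrist_force: [0.9, -13.9, 9.1]
grip_width: 0.0233
```

>>> {"method": "move_arm", "body": {
  "targets": [
    {"offset": [0.4, 0.9, 0], "dr": [0, 0, 0]},
    {"offset": [0, 0, 0], "dr": [0, 0, 0]},
    {"offset": [0, 0, 0], "dr": [0, 0, 0]}
  ]
}}

```text
t: 15.28
position: [0.547, 0.2316, 0.0659]
eef_rot: [0.002, 0.828, -0.561, 0.001]
wrist_force: [-0.2, -14.3, 9.5]
grip_width: 0.0233
```

>>> {"method": "move_arm", "body": {
  "targets": [
    {"offset": [0, 0, 0.4], "dr": [0, 0, 0]},
    {"offset": [0.4, 0.9, 0], "dr": [0, 0, 0]},
    {"offset": [0, 0, 0], "dr": [0, 0, 0]},
    {"offset": [0, 0, 0], "dr": [0, 0, 0]}
  ]
}}

```text
t: 15.78
position: [0.5479, 0.2338, 0.0659]
eef_rot: [0.001, 0.828, -0.561, 0.001]
wrist_force: [3.4, -9.8, 1.5]
grip_width: 0.0237
```

>>> {"method": "move_arm", "body": {
  "targets": [
    {"offset": [0.4, 0.9, 0], "dr": [0, 0, 0]},
    {"offset": [0, 0, 0], "dr": [0, 0, 0]},
    {"offset": [0, 0, 0], "dr": [0, 0, 0]}
  ]
}}

```text
t: 16.15
position: [0.5483, 0.2346, 0.0659]
eef_rot: [0.001, 0.828, -0.561, 0.001]
wrist_force: [3.1, -10.5, 1.8]
grip_width: 0.0229
```

```bash
python3 look.py w8
```

```text
16.15 [0.54827314 0.234647   0.06590518] [ 0.00099746  0.82780812 -0.5610087   0.00139929] 0.022888671974762735 [  3.14453481 -10.54159718   1.84930357] [-2.50532334 -0.8089682   0.57154275]
```

View pics/w8.png

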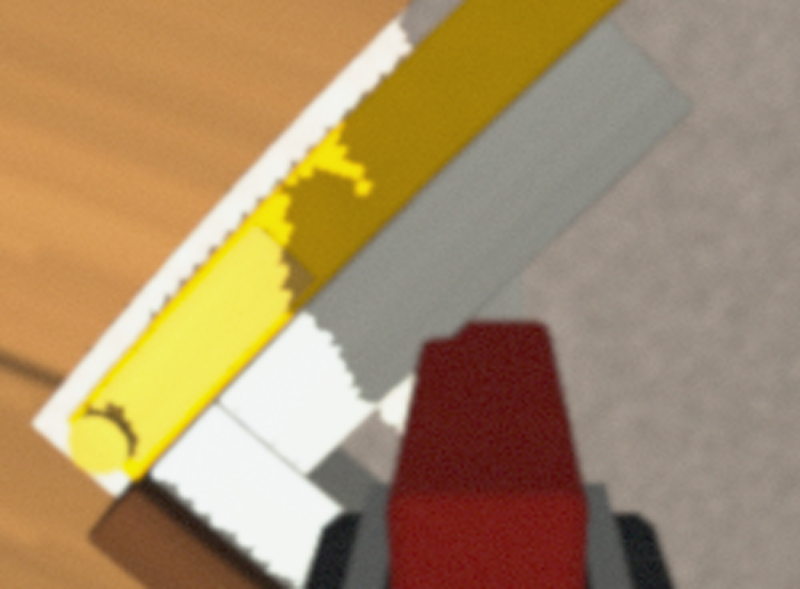

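The yellow side is now nearly flush with the leg. I'll keep pressing until it stops against both sides.

>>> {"method": "move_arm", "body": {
  "targets": [
    {"offset": [0.4, 0.9, 0], "dr": [0, 0, 0]},
    {"offset": [0, 0, 0], "dr": [0, 0, 0]},
    {"offset": [0, 0, 0], "dr": [0, 0, 0]}
  ]
}}

```text
t: 16.58
position: [0.5487, 0.2355, 0.0659]
eef_rot: [0.001, 0.828, -0.561, 0.001]
wrist_force: [3.4, -11.2, 0.8]
grip_width: 0.0231
```

>>> {"method": "move_arm", "body": {
  "targets": [
    {"offset": [0.4, 0.9, 0], "dr": [0, 0, 0]},
    {"offset": [0, 0, 0], "dr": [0, 0, 0]},
    {"offset": [0, 0, 0], "dr": [0, 0, 0]}
  ]
}}

```text
t: 16.95
position: [0.5486, 0.2355, 0.0659]
eef_rot: [0.002, 0.828, -0.561, 0.001]
wrist_force: [1.6, -13.2, 3.5]
grip_width: 0.0233
```

>>> {"method": "move_arm", "body": {
  "targets": [
    {"offset": [-0.7, 0.3, 0], "dr": [0, 0, 0]},
    {"offset": [0, 0, 0], "dr": [0, 0, 0]},
    {"offset": [0, 0, 0], "dr": [0, 0, 0]}
  ]
}}

```text
t: 17.32
position: [0.5486, 0.2356, 0.066]
eef_rot: [0.001, 0.828, -0.561, 0.002]
wrist_force: [3.7, -13.4, 1.5]
grip_width: 0.0234
```

```bash
python3 look.py w9
```

```text
17.325 [0.54861933 0.23556082 0.06596268] [ 0.001401    0.82762827 -0.56127146  0.00195941] 0.023428344115576833 [  3.74227757 -13.35426328   1.51856143] [-3.12958908 -0.916097    0.66344524]
```

View pics/w9.png

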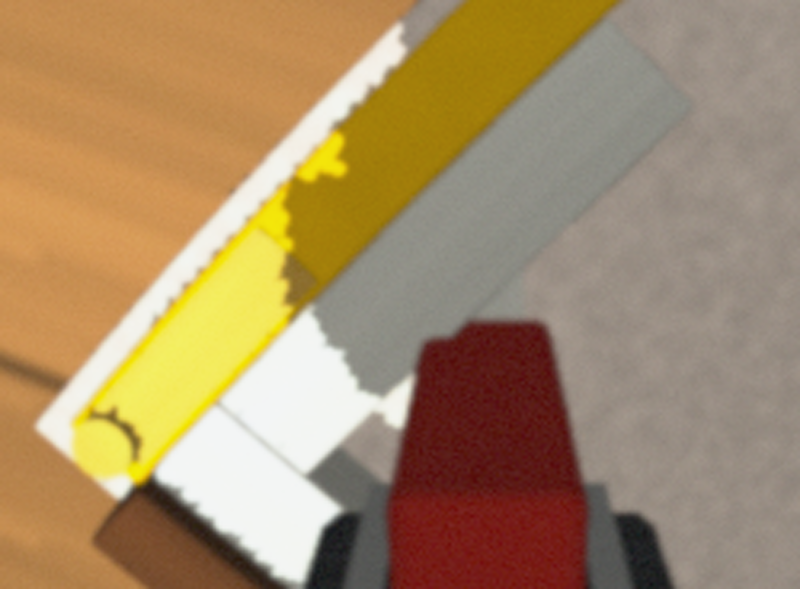

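Run:
```python
import pickle,cv2
s,im=pickle.load(open("w9.pkl","rb"))
c=im["color"]
cv2.imwrite("pics/w9b.png",cv2.resize(c[0:150,290:440],None,fx=4,fy=4,interpolation=cv2.INTER_CUBIC))
cv2.imwrite("pics/w9c.png",cv2.resize(c[170:300,170:300],None,fx=4.5,fy=4.5,interpolation=cv2.INTER_CUBIC))
cv2.imwrite("pics/w9f.png",c)
```

```text
(no output)
```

View pics/w9b.png

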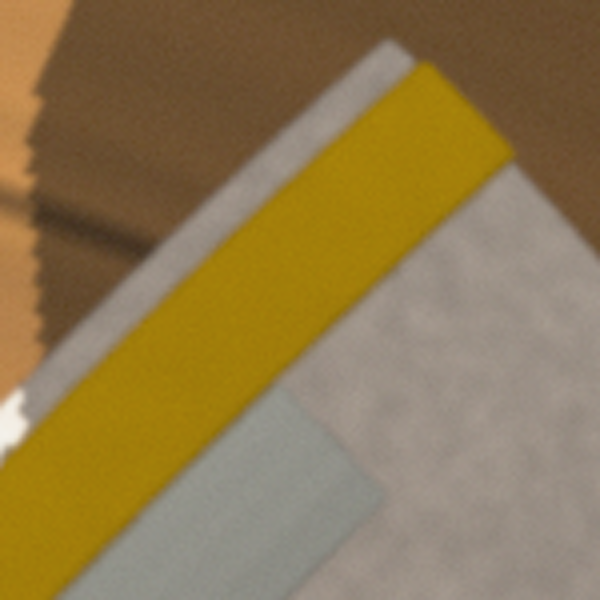

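View pics/w9c.png

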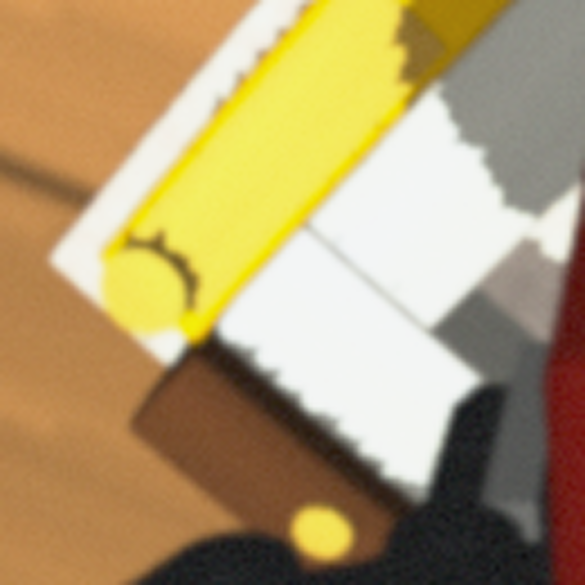

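View pics/w9f.png

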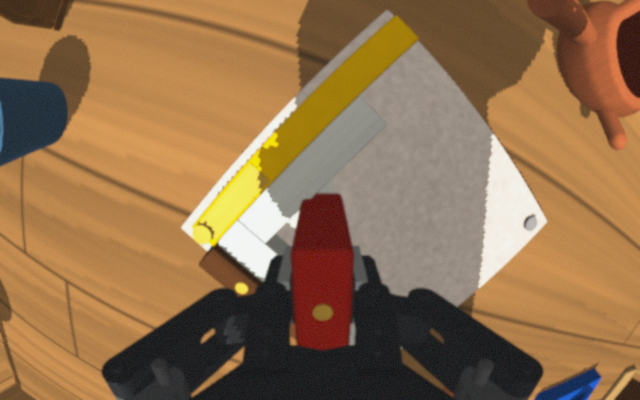

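Run:
```python
import pickle,numpy as np
from h import *
s,im=pickle.load(open("w9.pkl","rb"))
B=lambda x,y:(290+(x+.5)/4-.5,(y+.5)/4-.5)
C=lambda x,y:(170+(x+.5)/4.5-.5,170+(y+.5)/4.5-.5)
w=lambda p,z:wray(im,s,*p,z)[:2]
ang=lambda a,b:np.arctan2(*(b-a)[::-1])
a,b,c=w(C(50,260),.012),w(B(388,40),.012),w((547,221),.012)
print("board",np.linalg.norm(b-a),np.linalg.norm(c-b),ang(a,b)-np.pi/2,ang(b,c))
cen=(a+c)/2;print(cen)
th=(ang(a,b)-np.pi/2+ang(b,c))/2
R=np.array([[np.cos(th),-np.sin(th)],[np.sin(th),np.cos(th)]])
f=lambda p,z:((w(p,z)-cen)@R*1000).round(1)
print("yellow outer end",f(B(428,62),.042),"inner end",f(B(514,155),.042),"hinge inner",f(C(200,342),.042))
print("leg tip outer",f(B(277,383),.036),"inner",f(B(383,495),.036),"heel",f(C(217,318),.036), "seam inner",f(C(432,330),.036),"seam outer",f(C(303,225),.036))
print("fixed inner",f(C(205,335),.042),f(C(330,425),.042),f(C(415,498),.042), "outer corner",f(C(133,425),.042))
y1,y2=w(C(200,342),.042),w(B(514,155),.042);print("yellow head",ang(y1,y2)-np.pi/2-th)
g=w(B(277,383),.036);h=w(C(303,225),.036);print("sq",ang(h,g)-np.pi/2-th)
```

```text
board 0.19940305702101122 0.19965869630529962 -1.9696745227907433 -1.9673864956644578
[0.56330164 0.19646034]
yellow outer end [-91.7  89.9] inner end [-75.2  89.4] hinge inner [-75.1 -73.5]
leg tip outer [-74.4  45.1] inner [-53.7  44.8] heel [-75.2 -72.5] seam inner [-53.  -52.3] seam outer [-75.  -53.2]
fixed inner [-75.2 -72.2] [-54.8 -70.2] [-39.4 -70.7] outer corner [-74.5 -91.4]
yellow head 0.0006694398620989972
sq -0.005982909825203109
```

All checks agree. The yellow side is within 0.001 rad of square, the leg tip is at y = 45 mm (45 when home) and the leg is parallel. I'll press a little more firmly on both sides, let it settle and hand in.

>>> {"method": "move_arm", "body": {
  "targets": [
    {"offset": [-0.5, 1.2, -0.2], "dr": [0, 0, 0]},
    {"offset": [0, 0, 0], "dr": [0, 0, 0]},
    {"offset": [0, 0, 0], "dr": [0, 0, 0]},
    {"offset": [0, 0, 0], "dr": [0, 0, 0]},
    {"offset": [0, 0, 0], "dr": [0, 0, 0]},
    {"offset": [0, 0, 0], "dr": [0, 0, 0]}
  ]
}}

```text
t: 18.12
position: [0.5485, 0.2357, 0.066]
eef_rot: [0.002, 0.827, -0.562, 0.003]
wrist_force: [4.7, -17.1, 4.2]
grip_width: 0.0232
```

```bash
python3 look.py w10
```

```text
18.125 [0.54852701 0.23566391 0.06600092] [ 0.00160436  0.82742348 -0.56157012  0.00261038] 0.02323808147753404 [  4.68644079 -17.08803138   4.24917978] [-3.73872564 -1.03262011  0.842899  ]
```

View pics/w10.png

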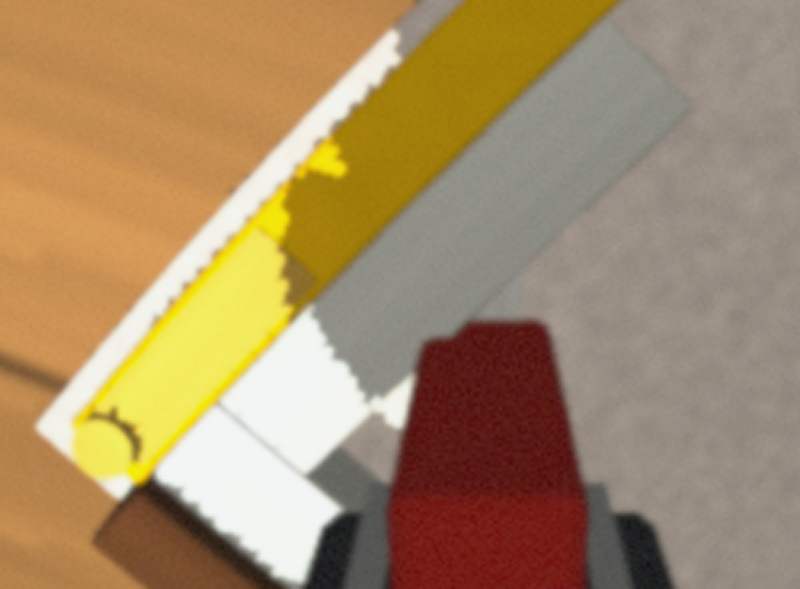

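The square hasn't moved under the extra push (14 N and 11 N reactions from the two sides), and both legs still look flush. Handing in.

Run:
```python
from workcell import workorder,sensors
print(workorder.sign_off());s=sensors.sense();print(s["t"],s["position"],s["wrist_force"],s["grip_width"])
```

```text
the job is handed in; nothing more can be done
None
the job is handed in; nothing more can be done
```

I picked up the aluminium square by its red handle, laid it flat on the white base board and slid its heel into the corner. I handed in at about 18 s, still gripping the square and pressing it against both sides. `sign_off` gives no verdict, so what follows is from my own last measurements.

**Last camera check, just before a final firmer push:**
- **Yellow side:** it was within 0.001 rad of a right angle.
- **Square's y leg:** its outer face was at x of about -75 and its end at y of about 45, which is the home position. It was parallel to the frame within 0.006 rad.
- **Heel:** I measured it at about (-75, -72.5) against the corner at (-75, -75). That is within the 4 mm limit, and the difference is about the camera's error.

**After the final push:**
- **Movement:** the square shifted only about 0.1 mm, and both legs still looked flush in the picture.
- **Forces:** the wrist force showed about 14 N pushing back from the yellow side's direction and 11 N from the fixed side's. Both include friction, so the actual contact forces are lower.
- **Grip and height:** the gripper held the block at 23 mm with 60 N commanded. The height and light downward force matched the square lying flat on the board.

**Checks that disagreed or were missing:**
- **Heading:** the wrist pose put the square 0.01 rad off the frame, against 0.006 rad from the camera. Both are within the 0.025 rad limit.
- **Frame heading:** an early wrist picture differed from the top camera by about 0.016 rad, but the close-up later agreed with the top camera.
- **Bystanders:** the arm's path stayed clear of them and I saw no contact, but I took no final top picture to confirm it.

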